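# Wedge the rocking stamping press

## Task

The bench stamping press rocks because the foot under its round corner pad is too short. Using only the fingertips, push the wooden wedge along the table, thin end first, under that foot until it is snug and the press still stands level, then press down firmly on the round pad for a moment to check that the rocking has stopped, and move clear. Do not lift or pick up anything, do not shove the press about, and leave the stamps, ink pad and tin where they are.

Things in the scene. Friction and masses are not known exactly. Their poses are not given: they have to be found in the camera images.
- wedge: loose wooden wedge on the table, 110 x 46 mm, about 60 g. Origin: centre of its underside; z up; +x points to the thin end (3 mm thick, at x = +55 mm); the thick end (upright flat face, 24 mm high) is at x = -55 mm; the top slopes evenly between. At the start the thin end points at the short foot, within about 8 mm sideways, 20 to 60 mm short of its edge.
- stand: loose grey stamping press, about 2.2 kg. Origin: on the table under the short foot's centre; z up. Base plate x -22 to +218, y -22 to +158 mm, underside 26, top 40 mm above the table. Feet of diameter 24 mm: three on the table at (196,0), (0,136), (196,136) mm, the short one at (0,0). Stands level on the three; about 3 N down on the pad tips it until the short foot meets the table.
- short_foot: short rubber foot, a flat-ended cylinder of diameter 24 mm; origin: centre of its bottom face, 10 mm above the table at the start. The wedge just touches it when the thin end is about 37 mm past the foot's near edge; within the next 3 to 5 mm the push grows from under 1 N to 3 to 5 N, which is snug; beyond about 6 to 9 N the whole press slides along with the wedge.
- corner_pad: round rubber pad on the top of the base plate right over the short foot, diameter 40 mm, 6 mm thick; origin: centre of its underside, so its top face is 6 mm higher, 46 mm above the table. Tall parts of the press nearby (its frame): steel column of diameter 28 mm at (165,110) mm, 230 mm high, with a head overhanging the plate, no nearer than 110 mm in plan to the pad; lever with a ball at (108,190) mm, 250 mm high.
- stamp_tall: bystander: upright wooden rubber stamp, 26 x 28 x 40 mm high; origin: centre of its underside
- stamp_long: bystander: oblong wooden rubber stamp, 46 x 24 x 30 mm high; origin: centre of its underside
- inkpad: bystander: black closed ink pad case, 52 x 42 x 18 mm high; origin: centre of its underside
- tin: bystander: round ink tin, diameter 46 mm, 22 mm high; origin: centre of its underside
There are look-alikes about, which are no part of the job. Of the things shaped like the wedge, the wooden one is meant.

How it is judged (in metres and radians):
On the way, in this order (a step that is already met when the one before it is completed fails the run):
1. the wedge sits snug under the short foot and bears on it, the press level, nobody pressing the pad (contact force between wedge and short_foot above 0.5 N and angle between stand's own z axis and vertical below 0.012 rad and contact force between the fingers and corner_pad below 0.5 N), for 0.3 s.
2. the pad is pressed with over 3 N and the press stays level on the wedge (contact force between the fingers and corner_pad above 3 N and contact force between wedge and short_foot above 2 N and angle between stand's own z axis and vertical below 0.012 rad), for 0.2 s.
At the end, for the whole second after the job is handed in: The wedge lies flat on the table under the short foot and bears on it (more than 0.3 N), the press is level within 0.012 rad (0.7 degrees), and both are at rest (contact force between wedge and short_foot above 0.3 N and angle between stand's own z axis and vertical below 0.012 rad and angle between wedge's own z axis and vertical below 0.05 rad and linear speed of each of stand, wedge below 0.01 m/s); the robot touches nothing.
It fails at once if the wedge is lifted (12 mm) or tipped over (height (world z) of wedge above 0.012 m or angle between wedge's own z axis and vertical above 0.35 rad).
It fails at once if the press is lifted at the short foot by over 20 mm or tipped by over 0.15 rad (height (world z) of stand above 0.02 m or angle between stand's own z axis and vertical above 0.15 rad).
It fails at once if the press is shoved more than 15 mm (distance of stand from where it was at the start of the episode above 0.015 m).
It fails at once if a stamp, the ink pad or the tin is moved more than 20 mm (distance of any of stamp_tall, stamp_long, inkpad, tin from where it was at the start of the episode above 0.02 m).
It also fails if it takes over 54 s, if anything falls off the work surface, if the arm or the gripper's body presses on something with over 40 N, if the wrist force passes 120 N, or if a joint passes its speed limit or range.

## Robot

A 7-joint arm with a two-finger parallel gripper is mounted at the origin on the work surface. World frame = base frame: x ahead of the robot, y to its left, z up, the work surface at z = 0. Lengths are in m, angles in degrees, forces in N, time in s.
With the tool pointing down it reaches from about 0.35 to 0.775 m from the base axis. Payload 3.1 kg.
Tool frame: the origin (TCP) lies midway between the tips of the shut fingers; the grasp point (between the pads) lies 19 mm behind it; z points along the fingers, x is the direction in which the jaws open and shut, and the axes are right-handed (so a half turn about z gives the same grasp; the last joint's range is limited). The gripper opens to 85 mm and grips with 20 to 120 N. Pads are 22 mm wide; open, the fingers measure 114 mm over their backs; the gripper's body (76 mm by 85 mm) begins 54 mm behind the grasp point. The pads swing forward as they close: fully open they stand 13 mm farther back than shut.
Start: joints at [-2.389, 17.813, 0.802, 86.603, -0.252, 75.585, -1.558], TCP at [0.55, 0, 0.231] pointing down, gripper open.
Joint ranges: [-154.91, 154.91], [-16.99, 109.72], [-72.82, 74.43], [7.12, 147.25], [-82.49, 262.49], [11.32, 116.49], [-174.64, 174.64]. Speed limits (degrees/s): [159.86, 159.86, 180, 180, 180, 180, 180].

## Interface

Orientations are given as [roll, pitch, yaw] about the fixed x, y, z axes, in that order (R = Rz(yaw) Ry(pitch) Rx(roll)).
In Python, from rig import robot gives the robot as it stands.
- The arm moves only by the shell command python3 -m creep 'ROWS' [FORCE]. ROWS is JSON, a list of rows, each a list of 7 numbers: the turn, a rotation vector about the tool's x, y, z in rad, then the shift along the tool's x, y, z in cm, then the finger opening in cm, from 0 to 8.54. A call has exactly 5 rows; each row is the pose to reach, as a shift and turn from the pose measured when the call began, along the tool's axes at that moment; what a row does not reach only later rows make up. A row lasts 1/10 s, in which the tool goes at most 50 mm and 8.59 degrees, less where a joint would pass 70% of its speed; a pose out of reach is approached as far as the arm can. A call with a gripper value outside its range is refused whole. The fingers move at their own pace and stop on an object; FORCE is the grip in N (left out, the last holds). Time passes only in rows, so rows that repeat a pose let the fingers close, or fill a call up. It gives the time, the measured TCP pose, the force and the opening at its end, in the units of the state.
- robot.read_state(): the state, without advancing time (a new reading comes with each control period).
- robot.capture(name): name is "scene" or "side" or "wrist"; returns a dict with "pixels" (384x512x3 uint8, red, green, blue), "fx", "fy", "cx", "cy" (pixels), "k1" (the pictures are not rectified: a ray, as slopes to the right and down, at radius r is drawn at 1 + k1 r^2 times it, then the intrinsics apply), "R" (3x3) and "t" (3): a world point X has camera coordinates R X + t; the wrist camera has in their place "tool_from_camera" (4x4, takes a point from camera to tool coordinates, whose origin is the TCP and whose axes are the tool frame's). Camera axes: x right, y down, z forward; pixel columns grow to the right and rows downward; lengths in m; the calibration is good to about 2 mm. A picture is of the moment at which its call begins: read the wrist's pose just before it. There is no depth.
- robot.close_job(): hands the job in, once; it reports no verdict.
The state is a dict: "t": time; "joint_pos": joint angles; "joint_velocities": joint speeds; "effort": joint torques, N m; "tool_pos": TCP position; "orientation": TCP orientation; "contact_force": force on the tool from outside, world axes, zero at the start; "torque": the same for the moment, N m; "opening": opening from 0.0 (shut) to 1.0 (fully open).
Only numpy, scipy, OpenCV 4.12 (cv2) and the standard library are available. Lean on these libraries where they do the work, as an engineer would, in place of code of your own. Each camera call takes 0.05 s, during which the arm holds its last target. There are 200 camera calls.

## Working session

There is one attempt and no reset: what is moved stays moved. The work goes in short steps, Python scripts to look and compute and a shell command to move; the robot and the scene stay as the last step left them, time stands still between calls to the robot, and variables do not carry over. Pictures are saved under pics/ and viewed, on a budget of 10 in all, crops included, one or two more only if the job needs it, and the job is handed in when it is done.

```bash
mkdir -p pics; ls; cat > h.py <<'E'
import numpy as np, cv2
from rig import robot
def snap(n,f=None):
    c=robot.capture(n)
    if f: cv2.imwrite('pics/'+f,cv2.cvtColor(np.array(c['pixels']),cv2.COLOR_RGB2BGR))
    return c
def ray(c,u,v):
    x,y=(u-c['cx'])/c['fx'],(v-c['cy'])/c['fy']
    rd=np.hypot(x,y); r=rd
    for _ in range(30): r=rd/(1+c['k1']*r*r)
    s=r/rd if rd>0 else 1
    d=np.array([x*s,y*s,1.])
    R=np.array(c['R']);t=np.array(c['t'])
    return -R.T@t, R.T@d
def onplane(c,u,v,z):
    o,d=ray(c,u,v); return o+d*(z-o[2])/d[2]
def proj(c,X):
    p=np.array(c['R'])@np.array(X)+np.array(c['t']); x,y=p[:2]/p[2]; k=1+c['k1']*(x*x+y*y)
    return np.array([c['fx']*x*k+c['cx'],c['fy']*y*k+c['cy']])
def wristcal(c,s):
    from scipy.spatial.transform import Rotation as Ro
    T=np.eye(4);T[:3,:3]=Ro.from_euler('xyz',s['orientation'],degrees=True).as_matrix();T[:3,3]=s['tool_pos']
    M=np.linalg.inv(T@np.array(c['tool_from_camera']));c['R']=M[:3,:3];c['t']=M[:3,3];return c
E
python3 - <<'E'
from h import *
import pickle
a=snap('scene','a.png');b=snap('side','b.png')
pickle.dump((a,b),open('ab.pkl','wb'))
A=cv2.imread('pics/a.png');B=cv2.imread('pics/b.png')
print(robot.read_state())
for c in(a,b): print(ray(c,256,192))
E
```

```text
pics
{'t': 0.1, 'joint_pos': array([-2.38960448, 17.85604842,  0.80134277, 86.68297075, -0.25445401,
       75.58345549, -1.5587564 ]), 'joint_velocities': array([ 0.04096661, -0.15076618,  0.11621371, -0.21524946,  0.02977762,
       -0.00698704, -0.01690017]), 'effort': array([ 1.58822681e-03, -3.80853546e+01,  1.46967340e-01, -2.31242698e+01,
        1.21570277e-02,  8.10778613e-03,  3.56746978e-05]), 'tool_pos': array([5.49350361e-01, 3.55156583e-05, 2.30326388e-01]), 'orientation': array([1.79997318e+02, 1.20674260e-01, 4.22848184e-03]), 'contact_force': array([-0.39676348, -0.37033608, -0.19697494]), 'torque': array([ 0.06123893, -0.00024335, -0.01483046]), 'opening': 0.9996433141669969}
(array([ 1.07681647, -0.6506024 ,  0.55075246]), array([-0.63832351,  0.53083608, -0.55768141]))
(array([ 0.19345401, -0.72825871,  0.59853936]), array([ 0.41809804,  0.64606667, -0.63858665]))
```

View pics/a.png

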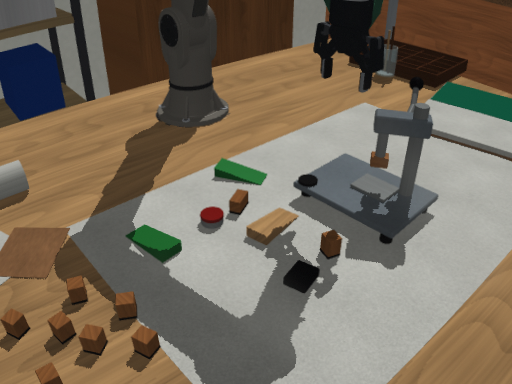

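View pics/b.png

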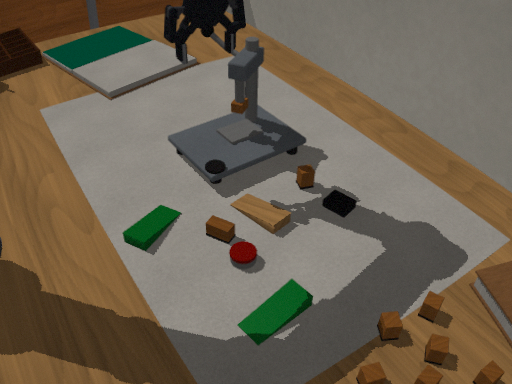

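Scene: pad at (308,181), wooden wedge at (272,225), its thin end pointing toward the pad. Side: pad at (215,167), wedge at (261,212). The wedge-shaped candidates are green (240,172), green (155,242) and wooden (272,225) in the scene view. The wooden one fits by colour and by pointing at the short foot. I'll confirm with an enlarged crop.

```bash
python3 - <<'E'
from h import *
A=cv2.imread('pics/a.png')[145:265,190:350];B=cv2.imread('pics/b.png')[130:280,160:360]
A=cv2.resize(A,(400,300),interpolation=cv2.INTER_CUBIC);B=cv2.resize(B,(400,300),interpolation=cv2.INTER_CUBIC)
C=np.hstack([A,B]);cv2.imwrite('pics/c.png',C)
import pickle
a,b=pickle.load(open('ab.pkl','rb'))
# wood mask
for c,(x0,y0,x1,y1) in((a,(240,200,305,245)),(b,(225,190,298,235))):
    im=np.array(c['pixels'])[y0:y1,x0:x1];hsv=cv2.cvtColor(im,cv2.COLOR_RGB2HSV)
    m=((hsv[...,1]>75)&(hsv[...,2]>90)).astype(np.uint8)
    n,l,st,ce=cv2.connectedComponentsWithStats(m);i=1+np.argmax(st[1:,4]);m=(l==i).astype(np.uint8)
    k,_=cv2.findContours(m,0,1);k=max(k,key=cv2.contourArea)
    h=cv2.approxPolyDP(cv2.convexHull(k),1.8,True)[:,0]+[x0,y0]
    print(st[i],h.tolist())
# pad: dark blob
for c,(x0,y0,x1,y1) in((a,(293,170,323,190)),(b,(200,157,232,176))):
    g=np.array(c['pixels'])[y0:y1,x0:x1].max(2);m=(g<50).astype(np.uint8)
    n,l,st,ce=cv2.connectedComponentsWithStats(m);i=1+np.argmax(st[1:,4])
    p=ce[i]+[x0,y0];print('pad',st[i],p,onplane(c,*p,0.0445))
E
```

```text
[  7   8  51  30 716] [[297, 215], [291, 222], [267, 237], [247, 229], [248, 225], [278, 208]]
[  5   4  61  36 971] [[230, 204], [245, 194], [249, 194], [290, 213], [271, 229]]
pad [  5   5  19  12 191] [307.30366492 180.54450262] [ 0.53208228 -0.06129308  0.0445    ]
pad [  5   3  22  16 249] [215.15662651 166.79116466] [ 0.5283984  -0.06326098  0.0445    ]
```

View pics/c.png

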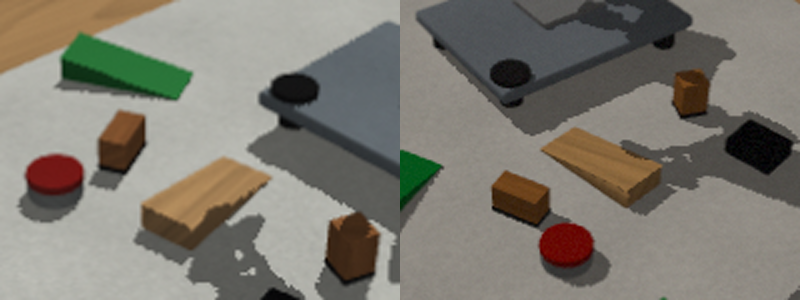

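The crop confirms the wooden wedge. Its thin end is at side (231,204)–(248,194) and its thick face at side (274,226)–(290,215), so the thin end points at the short foot.

```bash
python3 - <<'E'
from h import *
import pickle
a,b=pickle.load(open('ab.pkl','rb'))
P=lambda c,u,v,z:onplane(c,u,v,z)[:2].round(4)
t1,t2=P(b,230.5,204.5,.003),P(b,248.5,194,.003)
k1,k2=P(b,273.5,224.5,.024),P(b,290.5,215,.024)
print('side',t1,t2,k1,k2,[np.linalg.norm(x).round(4) for x in(t1-t2,k1-k2,t1-k1,t2-k2)])
s1,s2=P(a,278.8,208.2,.003),P(a,298,216,.003);s3=P(a,247.2,228,.024)
print('scene',s1,s2,s3)
pad=P(b,215.2,166.8,.0445);pa=P(a,307.3,180.5,.0445)
for T,K in(((t1+t2)/2,(k1+k2)/2),):
    d=(T-K)/np.linalg.norm(T-K);print(T,K,d,np.degrees(np.arctan2(d[1],d[0])))
    for p in(pad,pa):
        w=p-T;print('along',w@d,'lat',d[0]*w[1]-d[1]*w[0])
# bystanders approx, base centroid guesses
for n,c,u,v,z in(('long',b,221,228,.015),('tin',b,243,253,.02),('tall',b,306,178,.02),('ink',b,340,203,.01),('green',b,152,227,.01),('plateLeft',b,169,139,.04),('plateR',b,305,137,.04),('ft',b,215,178,.012)):
    print(n,P(c,u,v,z))
E
```

```text
side [ 0.5225 -0.1327] [ 0.5677 -0.1235] [ 0.5492 -0.2374] [ 0.5888 -0.2324] [np.float64(0.0461), np.float64(0.0399), np.float64(0.1081), np.float64(0.1109)]
scene [ 0.5244 -0.1313] [ 0.5682 -0.1198] [ 0.5546 -0.2372]
[ 0.5451 -0.1281] [ 0.569  -0.2349] [-0.21838144  0.97586349] 102.61398472199268
along 0.06686108590005499 lat 0.0020482168502053786
along 0.06814606419968199 lat -0.0018259063756985282
long [ 0.4708 -0.1905]
tin [ 0.4711 -0.2652]
tall [ 0.68   -0.1561]
ink [ 0.6987 -0.2409]
green [ 0.3685 -0.1221]
plateLeft [0.4931 0.0784]
plateR [ 0.7465 -0.06  ]
ft [ 0.5303 -0.0569]
```

```bash
python3 -m creep '[[0,0,-0.08,0.6,4.5,0,1],[0,0,-0.16,1.2,9,0,1],[0,0,-0.22,1.8,13.5,0,1],[0,0,-0.22,2.4,18,0,1],[0,0,-0.22,2.8,22,0,1]]' 40
```

```text
t: 0.6
tool_pos: [0.5768, -0.2226, 0.2296]
orientation: [-180.0, 0.2, 12.5]
contact_force: [0.5, 0.6, 0.4]
opening: 0.142
```

```bash
python3 -m creep '[[0,0,0,-0.9,4.2,2,1],[0,0,0,-0.9,4.2,5,1],[0,0,0,-0.9,4.2,8,1],[0,0,0,-0.9,4.2,11,1],[0,0,0,-0.9,4.2,12,1]]' 40
python3 - <<'E'
from h import *
import pickle
s=robot.read_state();c=wristcal(snap('wrist','w1.png'),s);pickle.dump(c,open('w1.pkl','wb'));print(s['tool_pos'],s['orientation'],s['opening'])
E
```

```text
t: 1.1
tool_pos: [0.5738, -0.2643, 0.105]
orientation: [-179.7, 0.6, 12.5]
contact_force: [-0.8, -0.3, -0.1]
opening: 0.12
[ 0.5737779  -0.26432583  0.10501238] [-179.68823363    0.59244082   12.52946962] 0.11996113608253109
```

View pics/w1.png

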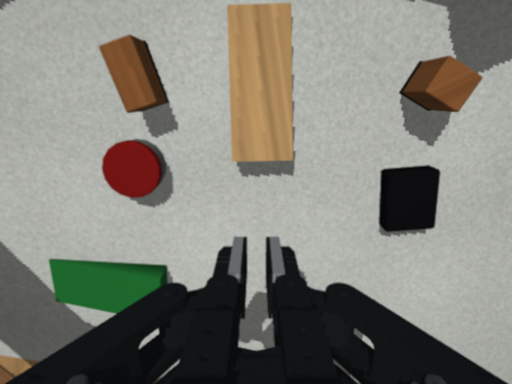

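The wrist view shows the wedge's thick face at (233,162)–(293,160) and its thin end at (229,4)–(291,3), nearly aligned with the fingers.

```bash
python3 - <<'E'
from h import *
import pickle
c=pickle.load(open('w1.pkl','rb'))
P=lambda u,v,z:onplane(c,u,v,z)[:2]
k1,k2,t1,t2=P(232.5,161,.024),P(293.5,160,.024),P(228.5,4,.003),P(291,3,.003)
K=(k1+k2)/2;T=(t1+t2)/2;L=np.linalg.norm(T-K);d=(T-K)/L
print(k1,k2,t1,t2,K,T,L,np.degrees(np.arctan2(d[1],d[0])), np.linalg.norm(k1-k2),np.linalg.norm(t1-t2))
for p in([.532,-.0613],[.5284,-.0633]):
    w=np.array(p)-T;print(w@d,d[0]*w[1]-d[1]*w[0])
tcp=np.array([.5738,-.2643]);w=K-tcp
print('K from tcp along,lat',w@d,d[0]*w[1]-d[1]*w[0])
E
```

```text
[ 0.54808913 -0.23564576] [ 0.59241617 -0.22492196] [ 0.52245662 -0.12994868] [ 0.56552194 -0.11985862] [ 0.57025265 -0.23028386] [ 0.54398928 -0.12490365] 0.1086036539069705 103.9944393067481 0.04560577353002009 0.04423155978912923
0.06461518253817246 -0.00374769917868183
0.06354512394628861 0.00022910539407956267
K from tcp along,lat 0.033864360220835894 -0.004783986387460382
```

```bash
python3 -m creep '[[0,0,-0.025,0.5,0,3,1],[0,0,-0.025,0.5,0,6,1],[0,0,-0.025,0.5,0,8,1],[0,0,-0.025,0.5,0,9.4,1],[0,0,-0.025,0.5,0,9.5,1]]' 40; python3 - <<'E'
from rig import robot
s=robot.read_state();print(s['tool_pos'],s['orientation'],s['contact_force'])
E
```

```text
t: 1.65
tool_pos: [0.5771, -0.2625, 0.0089]
orientation: [-179.6, 0.7, 14.0]
contact_force: [-0.5, 0.0, -0.6]
opening: 0.115
[ 0.57708221 -0.26248916  0.0089309 ] [-179.60172466    0.69006659   13.98806698] [-0.47434483  0.04856018 -0.58730531]
```

```bash
python3 -m creep '[[0,0,0,0,-1,0,1],[0,0,0,0,-1.9,0,1],[0,0,0,0,-2.6,0,1],[0,0,0,0,-3.4,0,1],[0,0,0,0,-4.2,0,1]]'; python3 -m creep '[[0,0,0,0,-0.8,0,1],[0,0,0,0,-1.6,0,1],[0,0,0,0,-2.4,0,1],[0,0,0,0,-3.2,0,1],[0,0,0,0,-3.6,0,1]]'; python3 - <<'E'
from h import *
import pickle
s=robot.read_state();print(s['tool_pos'],s['orientation'],s['contact_force'])
b=snap('side','s2.png');a=snap('scene','a2.png');w=wristcal(snap('wrist','w2.png'),s);pickle.dump((a,b,w),open('2.pkl','wb'))
A=cv2.resize(cv2.imread('pics/a2.png')[145:265,230:390],(400,300),interpolation=2);B=cv2.resize(cv2.imread('pics/s2.png')[120:270,160:360],(400,300),interpolation=2)
W=cv2.resize(cv2.imread('pics/w2.png'),(400,300))
cv2.imwrite('pics/d.png',np.vstack([np.hstack([A,B]),np.hstack([W,W*0])]))
E
```

```text
t: 2.15
tool_pos: [0.5673, -0.2213, 0.0101]
orientation: [-179.7, 0.6, 14.0]
contact_force: [0.5, -0.9, -0.6]
opening: 0.116
t: 2.65
tool_pos: [0.5585, -0.185, 0.0103]
orientation: [-179.6, 0.6, 14.1]
contact_force: [-0.4, -1.0, 0.5]
opening: 0.119
[ 0.55845388 -0.18495766  0.01025157] [-179.6193245     0.62075409   14.06357301] [-0.42575619 -1.02409294  0.45683409]
```

View pics/d.png

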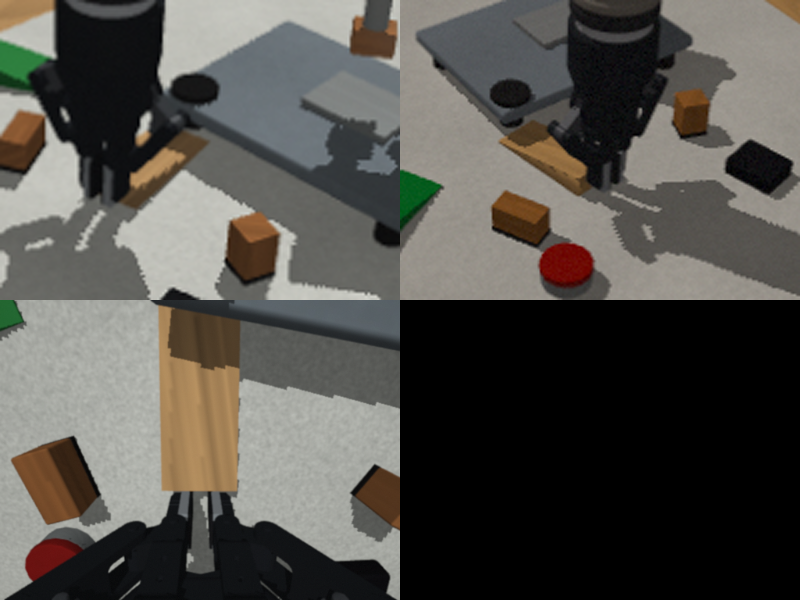

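The wedge is straight, the fingers rest on its thick face and its thin end is just under the foot's near edge. About 31 mm more should bring it to touching.

```bash
python3 -m creep '[[0,0,0,0,-0.5,0.2,1],[0,0,0,0,-1,0.2,1],[0,0,0,0,-1.5,0.2,1],[0,0,0,0,-2,0.2,1],[0,0,0,0,-2.4,0.2,1]]'; python3 -m creep '[[0,0,0,0,-0.1,0,1],[0,0,0,0,-0.2,0,1],[0,0,0,0,-0.3,0,1],[0,0,0,0,-0.4,0,1],[0,0,0,0,-0.4,0,1]]'; python3 -m creep '[[0,0,0,0,-0.05,0,1],[0,0,0,0,-0.1,0,1],[0,0,0,0,-0.15,0,1],[0,0,0,0,-0.2,0,1],[0,0,0,0,-0.2,0,1]]'
```

```text
t: 3.3
tool_pos: [0.5524, -0.1616, 0.0082]
orientation: [-179.6, 0.6, 14.1]
contact_force: [-0.9, 0.5, -0.4]
opening: 0.119
t: 3.8
tool_pos: [0.5515, -0.1577, 0.0083]
orientation: [-179.6, 0.6, 14.1]
contact_force: [-0.1, -0.4, 0.3]
opening: 0.122
t: 4.3
tool_pos: [0.551, -0.1557, 0.0083]
orientation: [-179.6, 0.6, 14.1]
contact_force: [-1.0, 0.2, -0.4]
opening: 0.117
```

```bash
python3 -m creep '[[0,0,0,0,-0.05,0,1],[0,0,0,0,-0.1,0,1],[0,0,0,0,-0.15,0,1],[0,0,0,0,-0.15,0,1],[0,0,0,0,-0.15,0,1]]';  python3 -m creep '[[0,0,0,0,-0.05,0,1],[0,0,0,0,-0.1,0,1],[0,0,0,0,-0.15,0,1],[0,0,0,0,-0.15,0,1],[0,0,0,0,-0.15,0,1]]'
```

```text
t: 4.8
tool_pos: [0.5506, -0.1541, 0.0083]
orientation: [-179.6, 0.6, 14.1]
contact_force: [0.2, 0.2, 0.3]
opening: 0.118
t: 5.3
tool_pos: [0.5502, -0.1527, 0.0083]
orientation: [-179.6, 0.6, 14.1]
contact_force: [0.5, -1.1, -1.2]
opening: 0.117
```

```bash
python3 -m creep '[[0,0,0,0,-0.05,0,1],[0,0,0,0,-0.1,0,1],[0,0,0,0,-0.1,0,1],[0,0,0,0,-0.1,0,1],[0,0,0,0,-0.1,0,1]]';  python3 - <<'E'
from rig import robot
import numpy as np
f=[]
for i in range(6): robot.capture('side'); f.append(robot.read_state()['contact_force'])
print(np.mean(f,0),np.std(f,0))
E
```

```text
t: 5.8
tool_pos: [0.5501, -0.1522, 0.0084]
orientation: [-179.6, 0.6, 14.1]
contact_force: [0.6, -2.0, -0.9]
opening: 0.117
[ 0.50262261 -2.08429051 -0.74495187] [0.36204209 0.13866315 0.68051532]
```

```bash
cat > f.py <<'E'
from rig import robot
import numpy as np
f=[]
for i in range(5): robot.capture('side'); s=robot.read_state(); f.append(s['contact_force'])
print(np.mean(f,0).round(2),s['tool_pos'].round(4))
E
python3 -m creep '[[0,0,0,0,-0.05,0,1],[0,0,0,0,-0.1,0,1],[0,0,0,0,-0.1,0,1],[0,0,0,0,-0.1,0,1],[0,0,0,0,-0.1,0,1]]'; python3 f.py
```

```text
t: 6.6
tool_pos: [0.5499, -0.1517, 0.0085]
orientation: [-179.7, 0.6, 14.0]
contact_force: [1.6, -4.0, -0.3]
opening: 0.119
[ 1.18 -3.91 -1.09] [ 0.5499 -0.1515  0.0084]
```

Push force is about 4.1 N, which is snug. Backing off and looking.

```bash
python3 -m creep '[[0,0,0,0,0.5,0,1],[0,0,0,0,1.5,0,1],[0,0,0,0,2.5,0,1],[0,0,0,0,3.5,0,1],[0,0,0,0,4,0,1]]'; python3 -m creep '[[0,0,0,0,0,-3,0],[0,0,0,0,0,-7,0],[0,0,0,0,0,-11,0],[0,0,0,0,0,-13,0],[0,0,0,0,0,-13,0]]'; python3 - <<'E'
from h import *
import pickle
s=robot.read_state();print(s['tool_pos'],s['orientation'],s['opening'],s['contact_force'])
b=snap('side','s3.png');a=snap('scene','a3.png');w=wristcal(snap('wrist','w3.png'),s);pickle.dump((a,b,w),open('3.pkl','wb'))
A=cv2.resize(cv2.imread('pics/a3.png')[145:265,230:390],(400,300),interpolation=2);B=cv2.resize(cv2.imread('pics/s3.png')[120:270,160:360],(400,300),interpolation=2)
W=cv2.resize(cv2.imread('pics/w3.png'),(400,300))
cv2.imwrite('pics/e.png',np.vstack([np.hstack([A,B]),np.hstack([W,W*0])]))
for c,(x0,y0,x1,y1) in((a,(293,170,323,190)),(b,(200,157,232,176))):
    g=np.array(c['pixels'])[y0:y1,x0:x1].max(2);m=(g<50).astype(np.uint8)
    n,l,st,ce=cv2.connectedComponentsWithStats(m);i=1+np.argmax(st[1:,4])
    p=ce[i]+[x0,y0];print('pad',st[i],p,onplane(c,*p,0.0445))
E
```

```text
t: 7.35
tool_pos: [0.5597, -0.1922, 0.0082]
orientation: [-179.7, 0.6, 13.9]
contact_force: [0.7, 0.4, 0.4]
opening: 0.119
t: 7.85
tool_pos: [0.5641, -0.1937, 0.1425]
orientation: [-179.9, 0.2, 13.9]
contact_force: [-0.9, -0.0, -0.4]
opening: -0.002
[ 0.56413331 -0.19369007  0.14247147] [-179.9351285     0.19937596   13.92192526] -0.002265214929463302 [-0.89907243 -0.01064006 -0.39952943]
pad [  5   5  19  12 192] [307.40104167 180.58333333] [ 0.53231455 -0.06124438  0.0445    ]
pad [  5   3  22  15 245] [215.08979592 166.63265306] [ 0.52852788 -0.06274405  0.0445    ]
```

View pics/e.png

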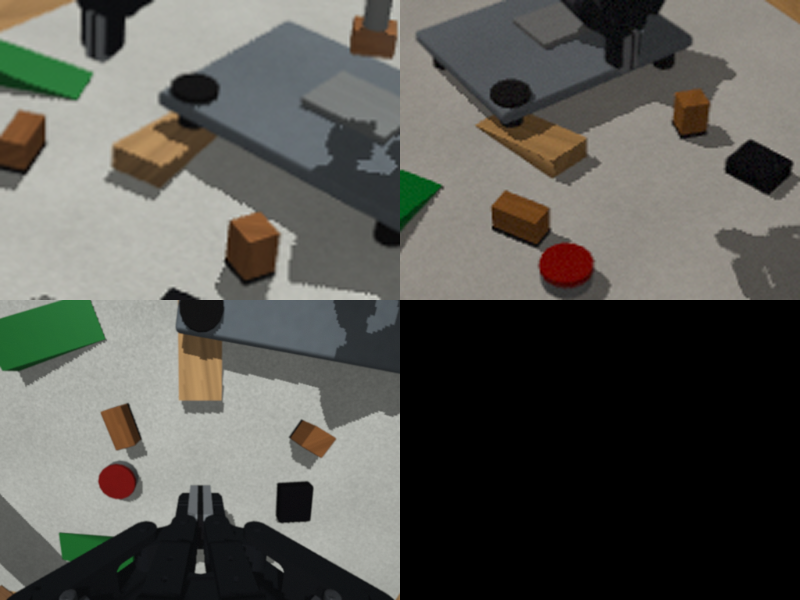

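The wedge sits centred under the foot and the press has not moved (pad shift under 0.5 mm). Moving over the pad.

```bash
python3 -m creep '[[0,0,0,-0.1,-4,0,0],[0,0,0,-0.1,-8,0,0],[0,0,0,-0.1,-11.5,1,0],[0,0,0,-0.1,-13.4,4,0],[0,0,0,-0.1,-13.6,6,0]]'; python3 -m creep '[[0,0,0,0,0,0.5,0],[0,0,0,0,0,1,0],[0,0,0,0,0,1,0],[0,0,0,0,0,1,0],[0,0,0,0,0,1,0]]';python3 f.py
```

```text
t: 8.5
tool_pos: [0.5227, -0.0553, 0.0747]
orientation: [-179.3, 1.0, 14.3]
contact_force: [0.0, -0.0, -0.4]
opening: -0.0
t: 9.0
tool_pos: [0.5235, -0.056, 0.0656]
orientation: [-179.4, 0.9, 14.2]
contact_force: [-0.4, 1.0, 0.2]
opening: -0.002
[ 0.31  0.15 -0.1 ] [ 0.5229 -0.0553  0.0651]
```

```bash
python3 -m creep '[[0,0,0,0.3,0.4,0,0],[0,0,0,0.6,0.8,0.2,0],[0,0,0,0.6,0.8,0.8,0],[0,0,0,0.6,0.8,1.2,0],[0,0,0,0.6,0.8,1.5,0]]'; python3 -m creep '[[0,0,0,0,0,0.05,0],[0,0,0,0,0,0.1,0],[0,0,0,0,0,0.15,0],[0,0,0,0,0,0.2,0],[0,0,0,0,0,0.2,0]]';python3 f.py
```

```text
t: 9.75
tool_pos: [0.5296, -0.0614, 0.049]
orientation: [-179.3, 1.1, 14.3]
contact_force: [0.7, -0.4, 0.5]
opening: -0.003
t: 10.25
tool_pos: [0.5297, -0.0613, 0.0471]
orientation: [-179.3, 1.1, 14.3]
contact_force: [-0.4, 0.2, -0.3]
opening: 0.004
[-0.33 -0.13 -0.11] [ 0.5297 -0.0614  0.0471]
```

```bash
python3 -m creep '[[0,0,0,0,0,0.03,0],[0,0,0,0,0,0.06,0],[0,0,0,0,0,0.09,0],[0,0,0,0,0,0.12,0],[0,0,0,0,0,0.12,0]]';python3 f.py
```

```text
t: 11.0
tool_pos: [0.5297, -0.0614, 0.0462]
orientation: [-179.3, 1.1, 14.3]
contact_force: [-1.2, -0.8, 2.2]
opening: 0.003
[-0.86  0.3   4.13] [ 0.5298 -0.0614  0.0462]
```

```bash
python3 -m creep '[[0,0,0,0,0,0.05,0],[0,0,0,0,0,0.1,0],[0,0,0,0,0,0.1,0],[0,0,0,0,0,0.1,0],[0,0,0,0,0,0.1,0]]';python3 f.py
```

```text
t: 11.75
tool_pos: [0.5298, -0.0614, 0.0461]
orientation: [-179.3, 1.0, 14.3]
contact_force: [-2.5, 0.5, 8.4]
opening: -0.001
[-2.76  0.25  8.7 ] [ 0.5298 -0.0614  0.0461]
```

The pad holds 8.7 N with almost no sink (0.1 mm) for over 0.5 s. Lifting straight up and checking.

```bash
python3 -m creep '[[0,0,0,0,0,-0.5,0],[0,0,0,0,0,-2,0],[0,0,0,0,0,-4,0],[0,0,0,0,0,-6,0],[0,0,0,0,0,-7,0]]'; python3 -m creep '[[0,0,0,0,3,-2,0],[0,0,0,0,7,-4,0],[0,0,0,0,11,-6,0],[0,0,0,0,14,-7,0],[0,0,0,0,14,-7,0]]'; python3 - <<'E'
from h import *
import pickle
s=robot.read_state();print(s['tool_pos'],s['contact_force'])
b=snap('side','s4.png');a=snap('scene','a4.png');w=snap('wrist','w4.png')
A=cv2.resize(cv2.imread('pics/a4.png')[145:265,230:390],(400,300),interpolation=2);B=cv2.resize(cv2.imread('pics/s4.png')[120:270,160:360],(400,300),interpolation=2)
W=cv2.resize(cv2.imread('pics/w4.png'),(400,300))
cv2.imwrite('pics/f.png',np.vstack([np.hstack([A,B]),np.hstack([W,W*0])]))
for c,(x0,y0,x1,y1) in((a,(293,170,323,190)),(b,(200,157,232,176))):
    g=np.array(c['pixels'])[y0:y1,x0:x1].max(2);m=(g<50).astype(np.uint8)
    n,l,st,ce=cv2.connectedComponentsWithStats(m);i=1+np.argmax(st[1:,4])
    print('pad',st[i],ce[i]+[x0,y0])
A3,A4,B3,B4=[cv2.imread('pics/%s.png'%n).astype(int)[185:225,y0:y0+50] if 0 else cv2.imread('pics/%s.png'%n) for n in('a3','a4','s3','s4')]
print('wedge diff scene/side',cv2.absdiff(A3,A4)[190:222,274:318].mean(),cv2.absdiff(B3,B4)[176:208,198:255].mean())
E
```

```text
t: 12.5
tool_pos: [0.5324, -0.062, 0.1176]
orientation: [-179.4, 0.9, 14.3]
contact_force: [0.5, -0.4, -0.6]
opening: 0.001
t: 13.0
tool_pos: [0.5685, -0.206, 0.1872]
orientation: [-179.8, 0.8, 13.8]
contact_force: [-0.1, -1.0, -0.5]
opening: 0.001
[ 0.56846202 -0.20596623  0.18717168] [-0.14776253 -0.96614796 -0.46871449]
pad [  5   5  19  12 193] [307.35751295 180.60103627]
pad [  5   3  22  15 249] [215.17670683 166.68273092]
wedge diff scene/side 2.796875 2.2516447368421053
```

View pics/f.png

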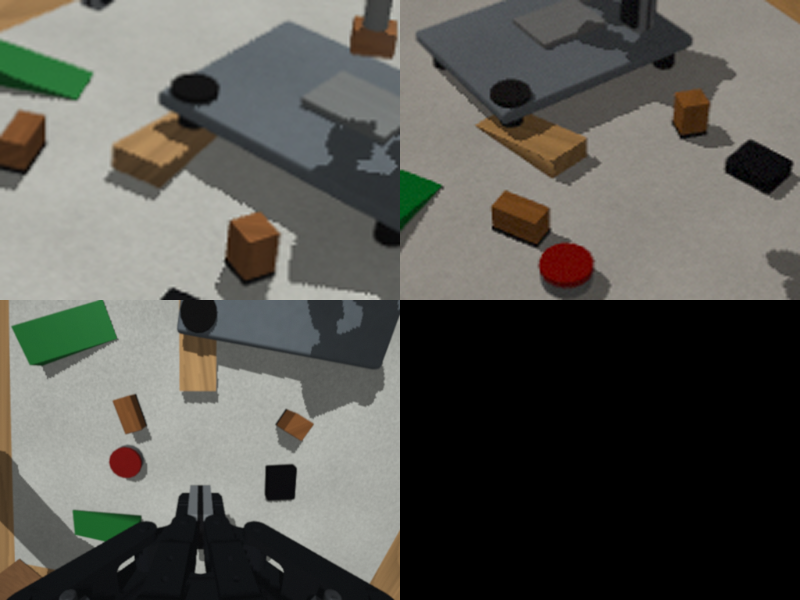

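The wedge is unmoved under the foot, the pad centroid is within 0.2 px of the start in both views, and the arm is clear. Handing in.

```bash
python3 -c "
from rig import robot
print(robot.close_job())"
```

```text
the job is handed in; nothing more can be done
None
```

I pushed the wooden wedge thin end first under the short foot, pressed the round pad to check for rocking, backed clear and handed the job in at about 13 s. No verdict was reported.

- **Wedge:** I stopped pushing at about 4.1 N, within the 3 to 5 N that counts as snug. The last pictures show it centred under the foot, and it did not move when I pressed the pad.
- **Rocking check:** I held about 8.7 N on the pad for over 0.5 s. The fingertips sank only about 0.1 mm between 4 N and 8.7 N, so the press no longer rocks.
- **Press and bystanders:** The pad's position in both fixed views is within 0.2 px of the start. By eye, the stamps, ink pad and tin stand where they were.
- **Limits of the checks:** The force between wedge and foot and the press's tilt cannot be read directly, so both are inferred from the push force, the press test and the pictures. The scene and side cameras disagreed by about 4 mm on the pad's position, so I used their average. No check failed.

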